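# Loupe check of a bored part at the pointer's height

### The job

Pull the plug gauge up out of the bore of the part on the fixture and set it down in the open grey tray, without dropping it from a height. Then pick up the loupe by its handle and hold it level over the part, the lens centred on the bore and its middle at the height of the tip of the height pointer on the fixture's post, without knocking the loupe against the part or shifting the pointer. Finish while still holding the loupe there, steady, and leave everything else on the bench alone.

Things in the scene. Friction and masses are not known exactly. Their poses are not given: they have to be found in the camera images.
- fixture: Fixed green base plate, 15 mm high, spanning x -70 to +140, y -55 to +55 mm in its frame. Origin: on the bench under the bore axis, z up. On it a clamped steel part: flange 80 mm diameter from z 15 to 27 mm, hub 54 mm diameter up to z 50 mm, 22 mm bore right through to the plate. A 12 mm steel post at x +125 mm, on the side away from the robot, up to z 175 mm, carries the height pointer.
- part_top (a point): Centre of the bore's mouth in the part's top face, 50 mm above the bench. Axes as the fixture's.
- pointer_tip (a point): Centre of the free end of the height pointer, a level 6 mm steel rod that sticks out from a collar (26 mm diameter) on the post towards the part, ending 70 mm from the bore axis. Its height, 105 to 150 mm above the bench, marks the focal height: the middle of the lens belongs at this height. The collar is held by friction of about 20 N and must not be moved.
- gauge: Plug gauge, about 150 g, upright in the part's bore, its foot on the base plate (15 mm above the bench). Origin: centre of its foot, z up along it. Steel plug of 20 mm diameter and 40 mm length below, then a round aluminium handle of 26 mm diameter up to its top at 105 mm. It is loose in the bore (2 mm play) and comes straight up.
- gauge_mid (a point): Point on the gauge's axis, 55 mm above its foot.
- tray: Open grey tray, fixed, 160 x 160 mm, 30 mm high, walls and floor 4 mm thick, empty, to the left or the right of the fixture. Origin: centre of its underside.
- loupe: Loupe lying flat on the bench, about 120 g, on the other side of the fixture from the tray. Origin: under the lens centre, level with its underside; z up, square to the lens. Black round frame, 64 mm diameter, 14 mm high, around a clear lens; a flat-sided aluminium handle 16 mm wide (y) and 24 mm high (z 0 to 24 mm) points along its own -x, from x -29 to -127 mm.
- lens_center (a point): Middle of the lens, 7 mm above the loupe's underside. Axes as the loupe's.
- loupe_grip (a point): Middle of the handle near the loupe's balance point, at x -67 mm, 12 mm above the underside. Axes as the loupe's.
- ring_gauge: Steel ring, 64 mm diameter, 18 mm high. A bystander: leave it alone. Origin: centre of its underside.
- bushing: Brass bushing, 44 mm diameter, 30 mm high. A bystander: leave it alone. Origin: centre of its underside.
- stub_shaft: Steel stub shaft standing on its flange, 44 mm diameter, 45 mm high. A bystander: leave it alone. Origin: centre of its underside.
- block_case: Wooden case, 55 x 100 x 30 mm. A bystander: leave it alone. Origin: centre of its underside.
- brush: Small brush with a wooden handle. A bystander: leave it alone. Origin: centre of its underside.
- driver: Screwdriver with a black handle. A bystander: leave it alone. Origin: centre of its underside.
- oiler: White bottle, 44 mm diameter, 110 mm high. A bystander: leave it alone. Origin: centre of its underside.
Not all that is in view belongs to the job. Several things have the shape of the tray; the one meant has the colours described above.

How it is judged:
On the way, in this order (a step that is already met when the one before it is completed fails the run):
1. the plug gauge is out of the bore, set down in the tray and let go (x of gauge_mid in the frame of tray between -0.07 and 0.07 m and y of gauge_mid in the frame of tray between -0.07 and 0.07 m and contact force between gauge and tray above 0.1 N and contact force between gauge and the fingers below 0.05 N and linear speed of gauge below 0.05 m/s), for 0.2 s.
2. the loupe is lifted off the bench in the gripper (height (world z) of lens_center above 0.05 m and contact force between loupe and the fingers above 1 N), for 0.2 s.
At the end, for the whole second after the job is handed in: The gripper holds the loupe steady: lens centre within 8 mm of the bore axis, within 6 mm of the pointer tip's height, the loupe within 0.1 rad of level and touching neither fixture nor gauge. The plug gauge rests in the tray, let go, its middle within 70 mm of the tray's centre lines (all of step 1 and horizontal distance between lens_center and part_top below 0.008 m and z of lens_center in the frame of pointer_tip between -0.006 and 0.006 m and angle between loupe's own z axis and vertical below 0.1 rad and contact force between loupe and the fingers above 1 N and contact force between loupe and fixture below 0.05 N and contact force between loupe and gauge below 0.05 N and linear speed of loupe below 0.02 m/s); the arm keeps its last pose, push and grip.
It fails at once if the pointer was shifted by more than 4 mm (distance of pointer_tip from where it was at the start of the episode above 0.004 m).
It fails at once if the loupe was knocked against the fixture or the part (over 3 N) (contact force between loupe and fixture above 3 N).
It fails at once if the plug gauge was dropped from a height (falling free faster than 1 m/s) (linear speed of gauge above 1 m/s and contact force between gauge and the fingers below 0.05 N).
It fails at once if a bystander was moved by more than 20 mm (distance of any of ring_gauge, bushing, stub_shaft, block_case, brush, driver, oiler from where it was at the start of the episode above 0.02 m).
It also fails if it takes over 64 s, if anything falls off the work surface, if the arm or the gripper's body presses on something with over 40 N, if the wrist force passes 120 N, or if a joint passes its speed limit or range.

### The arm

A 6-joint arm with a two-finger parallel gripper is mounted at the origin on the work surface. World frame = base frame: x ahead of the robot, y to its left, z up, the work surface at z = 0. Lengths are in m, angles in rad, forces in N, time in s.
With the tool pointing down it reaches from about 0.3 to 0.875 m from the base axis. Payload 6.4 kg.
Tool frame: the origin (TCP) lies on the centre line of the jaws, within the pads' length; the fingertips stand 14 mm ahead of it and the grasp point (between the pads) lies 5 mm behind it; z points along the fingers, y is the direction in which the jaws open and shut (so a half turn about z gives the same grasp; the last joint's range is limited). The gripper opens to 85 mm and grips with 20 to 120 N. Pads are 22 mm wide; open, the fingers measure 114 mm over their backs; the gripper's body (76 mm by 85 mm) begins 54 mm behind the grasp point. The pads swing forward as they close: fully open they stand 13 mm farther back than shut.
Start: joints at [0.97, 0.181, 1.607, -0, 1.354, -0.206], TCP at [0.221, 0.531, 0.245] pointing down, gripper open.
Joint ranges: [-2.99, 2.99], [-0.89, 2.07], [0.3, 2.58], [-1.14, 4.28], [0, 2.63], [-3.12, 3.12]. Speed limits (rad/s): [2.57, 2.57, 3.01, 3.14, 3.14, 3.14].

### API

Orientations are given as a unit quaternion [w, x, y, z].
In Python, from bench import * gives the robot as it stands.
- The arm moves only by the tool servo_tool, never from a script. Its argument "plan" is a list that holds one entry, the list of rows, each a list of 5 numbers: the shift along the world's x, y, z in m, then the turn about the world's z in rad, then the gripper command: -1 is shut, 1 is fully open, values between are in proportion. In form: [[[tx, ty, tz, roll, claw], ...]]. A call has 1 to 8 rows; each row shifts and turns the commanded pose from where the row before left it; what a row does not reach is not made up. A row lasts 1/10 s, in which the tool goes at most 50 mm and 8.59 degrees, less where a joint would pass 70% of its speed; a pose out of reach is approached as far as the arm can. A call with a gripper value outside its range is refused whole. The fingers move at their own pace and stop on an object; the grip force is fixed at half the most. Time passes only in rows, so rows that do not move let the fingers close. It gives the time, the measured TCP pose, the force and the opening at its end, in the units of the state.
- get_obs(): the state, without advancing time (a new reading comes with each control period).
- camera(name): name is "scene" or "top"; returns a dict with "img" (480x640x3 uint8, blue, green, red), "camera_matrix" (3x3 intrinsics, pixels), "k1" (the pictures are not rectified: a ray, as slopes to the right and down, at radius r is drawn at 1 + k1 r^2 times it, then the intrinsics apply), "rvec" (rotation vector, rad) and "tvec" (3), from world to camera coordinates, as OpenCV has them. Camera axes: x right, y down, z forward; pixel columns grow to the right and rows downward; lengths in m; the calibration is good to about 2 mm. A picture is of the moment at which its call begins. There is no depth.
- hand_in(): hands the job in, once; it reports no verdict.
Trained networks look in a picture, given as the dict that the camera call returned (one of the last four; its "shot" number tells which), for a name from the list of things; names that differ only in an ending like _2 or _b are one class to them, and where a whole thing is asked for, a point or a joint stands for the part that bears it (a point fixed in the world has none). Each returns a list of dicts, best first, with "conf" (0 to 1); they miss things now and then, are a little off and sometimes report something else, mostly with a low value. They report only what shows in the picture. A call takes as long as a camera call. They do not tell look-alikes from the thing itself.
- trace(picture, thing): "mask" (480x640 bool, what is visible of it) and "rect" ([left, top, right, bottom] as shares, 0 to 1, of the picture: columns of its width, rows of its height, round what is visible of it).
- pinpoint(picture, thing): "centre" ([row, column] as shares, 0 to 1, of the picture: columns of its width, rows of its height: a listed point, or the origin of a listed thing).
The state is a dict: "time_s": time; "q": joint angles; "dq": joint speeds; "joint_efforts": joint torques, N m; "eef_pos": TCP position; "eef_rot": TCP orientation; "wrist_force": force on the tool from outside, world axes, zero at the start; "torque": the same for the moment, N m; "opening": opening from 0.0 (shut) to 1.0 (fully open).
Only numpy, scipy, OpenCV 4.12 (cv2) and the standard library are available. Lean on these libraries where they do the work, as an engineer would, in place of code of your own. Each camera call takes 0.05 s, during which the arm holds its last target.

## Working session

There is one attempt and no reset: what is moved stays moved. The work goes in short steps, Python scripts to look and compute and a tool call to move; the robot and the scene stay as the last step left them, time stands still between calls to the robot, and variables do not carry over. Pictures are saved under pics/ and viewed, and the job is handed in when it is done.

Besides the shell and the picture viewer there is one more tool, called after "Call:" as a command line: name --argument value ..., lists and objects as JSON in quotes. servo_tool: Moves the arm, as the interface text tells. Its arguments: {"type":"object","properties":{"plan":{"type":"array"}},"required":["plan"]}

```bash
mkdir -p pics; ls
cat > h.py <<'E'
from bench import *
import numpy as np, cv2
def ray(c,px):
    K=np.array(c["camera_matrix"],float);k1=c["k1"]
    u=cv2.undistortPoints(np.array([[px]],float),K,np.array([k1,0,0,0.]))[0,0]
    R,_=cv2.Rodrigues(np.array(c["rvec"],float));t=np.array(c["tvec"],float).ravel()
    return -R.T@t, R.T@np.array([u[0],u[1],1.])
def atz(c,px,z):
    o,d=ray(c,px);return o+d*(z-o[2])/d[2]
def proj(c,P):
    p,_=cv2.projectPoints(np.array([P],float),np.array(c["rvec"],float),np.array(c["tvec"],float),np.array(c["camera_matrix"],float),np.array([c["k1"],0,0,0.]));return p[0,0]
def tri(c1,p1,c2,p2):
    A=[];b=[]
    for c,p in((c1,p1),(c2,p2)):
        o,d=ray(c,p);d=d/np.linalg.norm(d);M=np.eye(3)-np.outer(d,d);A.append(M);b.append(M@o)
    A=np.vstack(A);b=np.hstack(b);x=np.linalg.lstsq(A,b,rcond=None)[0];return x,np.linalg.norm(A@x-b)
def pp(c,n):
    r=pinpoint(c,n)
    return [(round(q["conf"],2),[round(q["centre"][1]*640,1),round(q["centre"][0]*480,1)]) for q in r]
E
python3 - <<'E'
from h import *
t=camera("top");s=camera("scene")
cv2.imwrite("pics/t0.png",t["img"]);cv2.imwrite("pics/s0.png",s["img"])
for c in(t,s):print(ray(c,[320,240]))
for n in["fixture","part_top","pointer_tip","gauge","gauge_mid","tray","loupe","lens_center","loupe_grip"]:
    a=pp(t,n);b=pp(s,n);print(n,a[:3],b[:3])
    if a and b:print("   ",*tri(t,a[0][1],s,b[0][1]))
print(get_obs())
E
```

```text
pics
(array([0.23018871, 0.06510368, 1.81507459]), array([ 0.18410235, -0.01820642, -0.98284294]))
(array([ 1.20918155, -0.9150646 ,  1.0059152 ]), array([-0.42259115,  0.66153808, -0.61971156]))
fixture [(0.73, [329.7, 246.7])] [(0.58, [301.3, 267.8])]
    [0.55020374 0.00236922 0.01072706] 0.009791559343099583
part_top [(0.96, [327.1, 241.1])] [(0.91, [301.1, 257.1]), (0.35, [206.6, 316.4])]
    [0.55620999 0.00779327 0.05220678] 0.0011495607234093973
pointer_tip [(0.55, [329.8, 220.6])] [(0.5, [319.1, 249.2])]
    [0.61694565 0.00301134 0.1107171 ] 0.003411386960377393
gauge [(0.66, [323.9, 242.0])] [(0.55, [297.9, 268.6])]
    [0.55354288 0.01080079 0.00738404] 0.015437542508066981
gauge_mid [(0.47, [329.3, 243.3])] [(0.71, [300.5, 250.8])]
    [0.5495289  0.00494686 0.07325238] 0.007350702972391814
tray [(0.89, [151.6, 305.7]), (0.86, [234.1, 314.8]), (0.72, [243.9, 242.8])] [(0.92, [297.5, 196.8]), (0.88, [354.6, 220.5]), (0.58, [345.8, 165.5])]
    [ 0.27229553  0.56206072 -0.11271918] 0.14290309243078472
loupe [(0.71, [409.8, 252.7])] [(0.85, [224.9, 331.5])]
    [ 0.52406155
[... 359 characters left out ...]
00305417] 0.005770099519172836
{'time_s': 1.0, 'q': array([ 9.69745793e-01,  1.80777747e-01,  1.60702222e+00,  5.67074058e-06,
        1.35381708e+00, -2.06337732e-01]), 'dq': array([-0.00042736, -0.00041408, -0.00102716, -0.00059564, -0.00061354,
       -0.00050404]), 'joint_efforts': array([-5.09780966e-04, -4.44857812e+01, -3.51678944e+01, -4.05944984e-04,
        8.99200695e-04, -3.59170076e-05]), 'eef_pos': array([0.22111455, 0.5307856 , 0.24529023]), 'eef_rot': array([-7.33605244e-06,  1.96078335e-01,  9.80588235e-01, -1.01254795e-05]), 'wrist_force': array([ 1.30639813, -0.35298849,  0.10096351]), 'torque': array([-0.00638292, -0.04438781,  0.00356284]), 'opening': 0.9992455461114073}
```

View pics/t0.png

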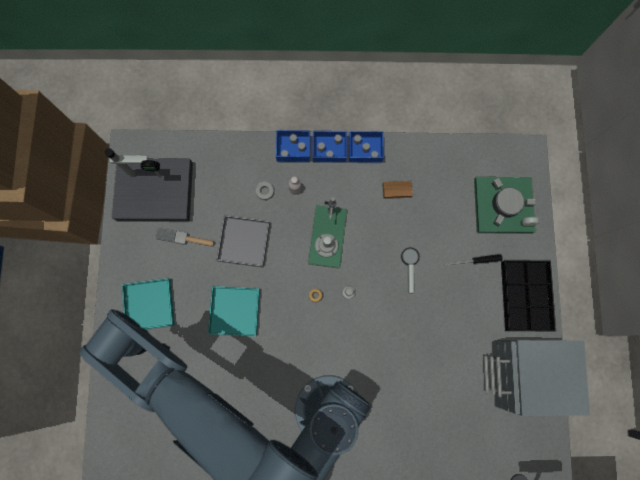

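View pics/s0.png

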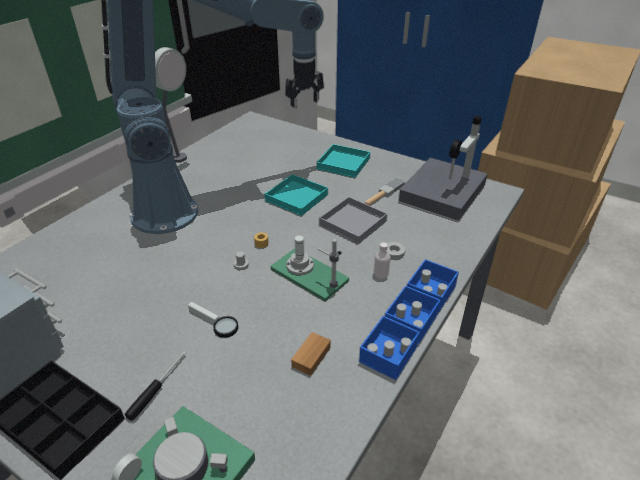

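Run:
```python
import cv2
t=cv2.imread("pics/t0.png");s=cv2.imread("pics/s0.png")
cv2.imwrite("pics/t0z.png",cv2.resize(t[180:320,270:430],None,fx=4.3,fy=4.2,interpolation=cv2.INTER_CUBIC))
cv2.imwrite("pics/s0z.png",cv2.resize(s[190:340,180:360],None,fx=4,fy=4,interpolation=cv2.INTER_CUBIC))
```

```text
(no output)
```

View pics/t0z.png

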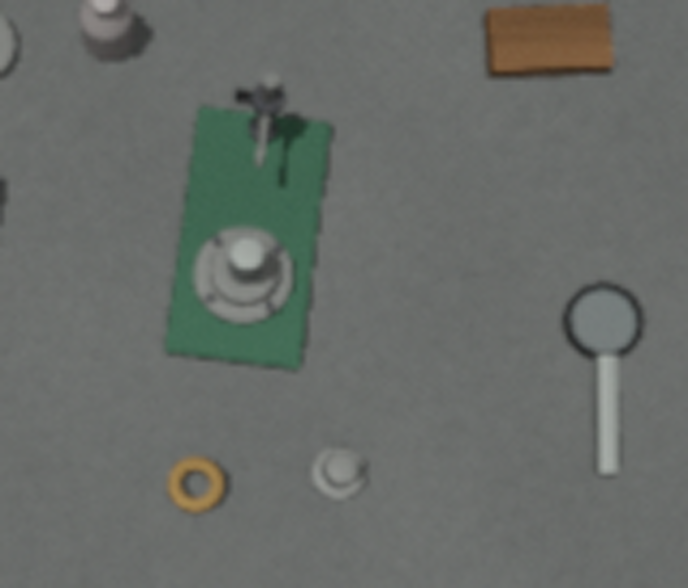

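View pics/s0z.png

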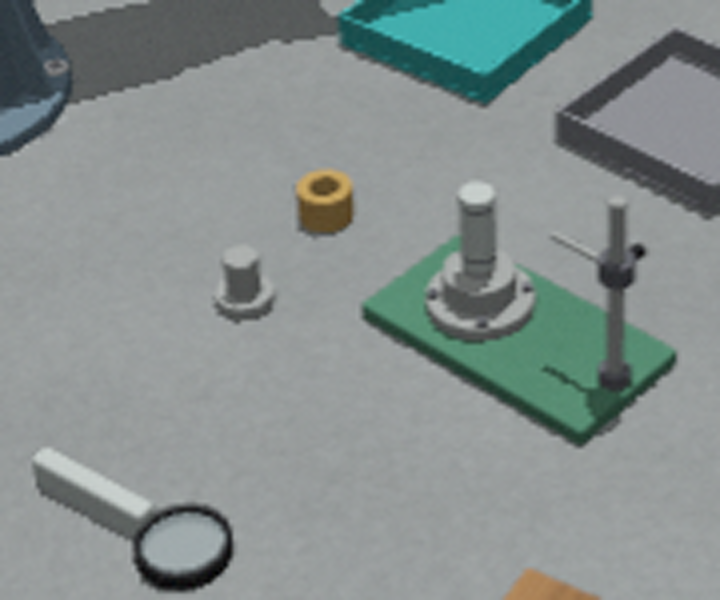

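```bash
cat > fit.py <<'E'
from h import *
from scipy.optimize import least_squares
t=camera("top");s=camera("scene")
zt=lambda x,y:[270+x/4.3-.4,180+y/4.2-.4]
zs=lambda x,y:[180+x/4-.4,190+y/4-.4]
C=[(-.07,.055,.015),(-.07,-.055,.015),(.14,-.055,.015),(.14,.055,.015)]
obs=[(t,zt(166,352),C[0]),(t,zt(300,370),C[1]),(t,zt(332,125),C[2]),(t,zt(203,105),C[3]),
(s,zs(363,308),C[1]),(s,zs(580,437),C[2]),(s,zs(677,353),C[3]),
(t,zt(247,254),(0,0,.12)),(s,zs(477,188),(0,0,.12)),
(t,[327.1,241.1],(0,0,.05)),(s,[301.1,257.1],(0,0,.05)),
(t,zt(274,77),(.125,0,.175)),(s,zs(617,203),(.125,0,.175)),
(t,zt(260,164),(.07,0,None)),(s,zs(554,236),(.07,0,None))]
def f(p,full=False):
    r=[]
    c,sn=np.cos(p[2]),np.sin(p[2])
    for cam,px,P in obs:
        z=p[3] if P[2] is None else P[2]
        r.append(proj(cam,[p[0]+c*P[0]-sn*P[1],p[1]+sn*P[0]+c*P[1],z])-px)
    return np.array(r) if full else np.ravel(r)
R=least_squares(f,[.55,.005,-.05,.12],loss="soft_l1",x_scale=[.01,.01,.1,.01])
print("fixture",R.x);print(f(R.x,True).round(1).tolist())
print("tip tri",tri(t,obs[-2][1],s,obs[-1][1]))
# loupe
for cam,n in((t,"t"),(s,"s")):
    m=trace(cam,"loupe")
    for q in m[:2]:
        print(n,"loupe",q["conf"],np.array(q["rect"])*[640,480,640,480],q["mask"].sum())
fr=atz(t,zt(603,321),.014);he=atz(t,zt(608,474),.024)
print("loupe top: lens",fr,"handle end",he,np.linalg.norm((fr-he)[:2]))
print("yaw",np.arctan2(*(fr-he)[1::-1]))
fr2=atz(s,zs(183,541),.014);print("scene lens",fr2)
print("grip tri",pp(t,"loupe_grip")[:2],atz(t,pp(t,"loupe_grip")[0][1],.012),atz(s,pp(s,"loupe_grip")[0][1],.012))
print(atz(t,pp(t,"lens_center")[0][1],.007),atz(s,pp(s,"lens_center")[0][1],.007))
for q in pp(t,"tray"):print(q,atz(t,q[1],0))
for q in pp(s,"tray"):print(q,atz(s,q[1],0))
for p in[(226,217),(270,221),(263,266),(218,262)]:print(atz(t,p,.03))
for n in["oiler","bushing","stub_shaft","ring_gauge","brush"]:
    for q in pp(t,n)[:1]:print(n,q,atz(t,q[1],0))
E
python3 fit.py
```

```text
fixture [ 0.54973166  0.00893796 -0.13819615  0.11713889]
[[-0.4, -0.8], [0.2, -0.4], [0.9, -0.9], [-0.1, -0.6], [-0.6, -1.6], [0.1, -0.8], [0.7, -0.7], [0.5, -0.6], [0.3, 0.9], [-0.2, 2.2], [-1.3, -0.5], [0.3, 0.5], [0.3, -0.4], [0.5, 0.3], [0.0, -0.1]]
tip tri (array([6.19482506e-01, 2.29856480e-04, 1.16730510e-01]), np.float64(0.0014249329504064608))
t loupe 0.67 [402.688 246.912 419.2   291.792] 384
s loupe 0.79 [186.88  304.608 237.824 338.688] 720
s loupe 0.24 [230.784 252.72  247.296 268.8  ] 218
loupe top: lens [ 0.51416249 -0.27926401  0.014     ] handle end [ 0.38752417 -0.27804559  0.024     ] 0.12664417608071343
yaw -0.009621009151234306
scene lens [ 0.51677162 -0.28418079  0.014     ]
grip tri [(0.67, [409.5, 275.4]), (0.27, [243.6, 240.5])] [ 0.44709934 -0.27672623  0.012     ] [ 0.45118113 -0.28409487  0.012     ]
[ 0.51150401 -0.28038928  0.007     ] [ 0.51809623 -0.28006204  0.007     ]
(0.96, [233.2, 312.4]) [0.31653958 0.32552023 0.        ]
(0.81, [152.9, 306.0]) [0.33529055 0.60080364 0.        ]
(0.71, [245.1, 242.1]) [0.5601849  0.29292577 0.        ]
(0.81, [296.7, 197.2]) [0.32316776 0.31979662 0.        ]
(0.65, [356.6, 221.2]) [0.57123846 0.30786756 0.        ]
(0.55, [342.6, 167.7]) [0.35625585 0.58107181 0.        ]
[0.6424878  0.35831056 0.03      ]
[0.62977669 0.20548034 0.03      ]
[0.47265219 0.22552371 0.03      ]
[0.4848919 0.379277  0.03     ]
oiler (0.54, [293.2, 190.7]) [0.74783894 0.1279661  0.        ]
bushing (0.6, [315.2, 297.1]) [0.3710759  0.04673944 0.        ]
stub_shaft (0.52, [345.1, 290.0]) [ 0.39626473 -0.05579549  0.        ]
ring_gauge (0.51, [261.9, 189.5]) [0.75113952 0.23949115 0.        ]
brush (0.91, [184.3, 241.5]) [5.60232423e-01 5.05475192e-01 2.22044605e-16]
```

Call:
servo_tool --plan '[[[0.024,-0.037,0,0.028,1],[0.024,-0.037,0,0.028,1],[0.024,-0.037,0,0.028,1],[0.024,-0.037,0,0.028,1],[0.024,-0.037,0,0.028,1],[0.024,-0.037,0,0.028,1],[0.024,-0.037,0,0.028,1]]]'

```text
time_s: 2.5
eef_pos: [0.3899, 0.2703, 0.2456]
eef_rot: [0.0, 0.099, 0.995, 0.0]
wrist_force: [0.1, 0.8, 0.1]
opening: 1.001
```

Call:
servo_tool --plan '[[[0.024,-0.037,0,0.028,1],[0.024,-0.037,0,0.028,1],[0.024,-0.037,0,0.028,1],[0.024,-0.037,0,0.028,1],[0.024,-0.037,0,0.028,1],[0.024,-0.037,0,0.028,1],[0.017,-0.041,0,0.021,1],[0,0,0,0,1]]]'

```text
time_s: 3.3
eef_pos: [0.552, 0.004, 0.2453]
eef_rot: [0.001, 0.007, 1.0, -0.001]
wrist_force: [-0.9, 0.4, -0.0]
opening: 0.994
```

Call:
servo_tool --plan '[[[-0.002,0.005,-0.02,0,1],[0,0,-0.03,0,1],[0,0,-0.02,0,1],[0,0,0,0,1],[0,0,0,0,1]]]'

```text
time_s: 3.8
eef_pos: [0.548, 0.0143, 0.1756]
eef_rot: [-0.0, 0.005, 1.0, 0.0]
wrist_force: [-0.2, -1.3, 0.5]
opening: 0.996
```

Run:
```python
from h import *
s=camera("scene");t=camera("top")
a=np.vstack([cv2.resize(s["img"][150:300,220:380],None,fx=4,fy=4,interpolation=cv2.INTER_CUBIC)])
cv2.imwrite("pics/s1.png",a)
o=get_obs();print(o["eef_pos"],proj(s,o["eef_pos"]),proj(s,[.55,.009,.12]))
```

```text
[0.54906238 0.01394228 0.17691647] [299.41182808 220.02652323] [299.21593233 237.49480934]
```

View pics/s1.png

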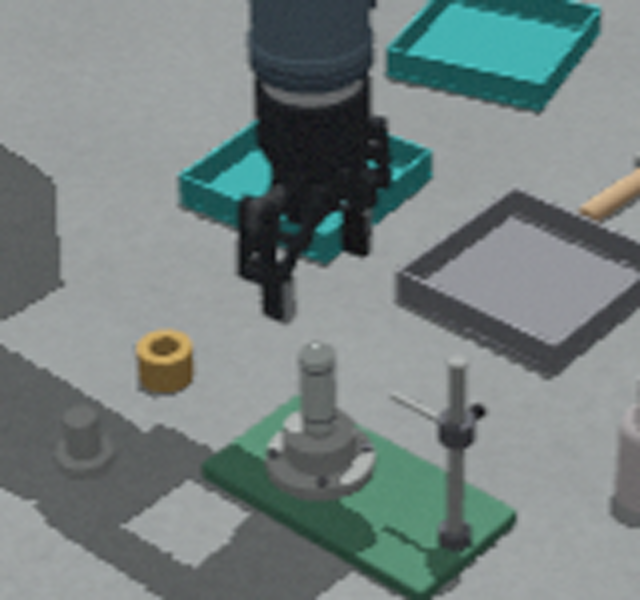

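Call:
servo_tool --plan '[[[0.001,-0.005,-0.02,0,1],[0,0,-0.03,0,1],[0,0,-0.03,0,1],[0,0,-0.006,0,1],[0,0,0,0,1],[0,0,0,0,1]]]'

```text
time_s: 4.5
eef_pos: [0.5506, 0.0086, 0.0913]
eef_rot: [0.001, 0.005, 1.0, -0.0]
wrist_force: [-0.5, -0.6, 1.0]
opening: 0.997
```

Call:
servo_tool --plan '[[[0,0,0,0,-1],[0,0,0,0,-1],[0,0,0,0,-1],[0,0,0,0,-1],[0,0,0,0,-1],[0,0,0,0,-1],[0,0,0,0,-1],[0,0,0,0,-1]]]'

```text
time_s: 5.3
eef_pos: [0.5495, 0.0088, 0.0898]
eef_rot: [0.0, 0.005, 1.0, 0.0]
wrist_force: [0.0, 1.5, 5.1]
opening: 0.285
```

Call:
servo_tool --plan '[[[0,0,0.01,0,-1],[0,0,0.015,0,-1],[0,0,0.015,0,-1],[0,0,0.015,0,-1],[0,0,0.015,0,-1],[0,0,0.015,0,-1],[0,0,0,0,-1],[0,0,0,0,-1]]]'

```text
time_s: 6.1
eef_pos: [0.5493, 0.0087, 0.1747]
eef_rot: [0.0, 0.005, 1.0, -0.0]
wrist_force: [0.0, -0.4, -1.6]
opening: 0.298
```

Run:
```python
from h import *
s=camera("scene")
cv2.imwrite("pics/s2.png",cv2.resize(s["img"][150:300,220:380],None,fx=4,fy=4,interpolation=cv2.INTER_CUBIC))
o=get_obs();print(o["eef_pos"],o["wrist_force"],o["opening"])
```

```text
[0.54872984 0.00885569 0.17388743] [-0.21666694  0.23018663 -1.41243912] 0.28817646802407987
```

View pics/s2.png

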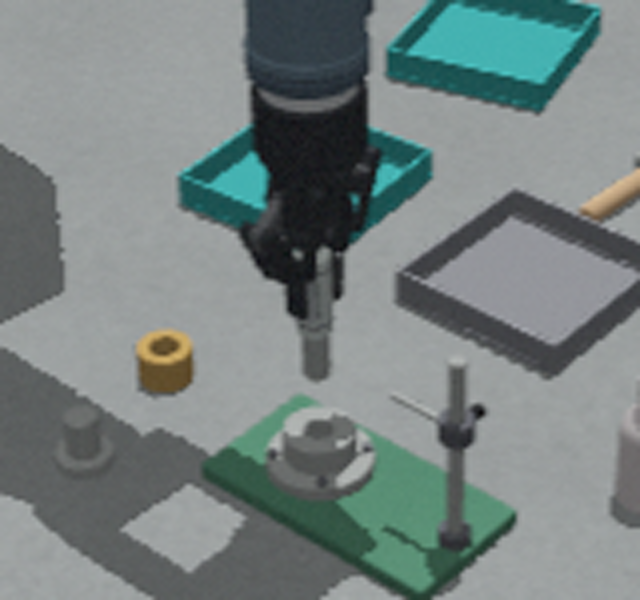

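The gauge hangs straight in the jaws, foot well above the hub (crop about 316,375); the pointer is unmoved. Next I'll carry it to the tray.

Call:
servo_tool --plan '[[[0,0.015,0,0,-1],[0.001,0.035,0,0,-1],[0.001,0.04,0,0,-1],[0.002,0.04,0,0,-1],[0.002,0.04,0,0,-1],[0.001,0.04,0,0,-1],[0.001,0.035,0,0,-1],[0,0.025,0,0,-1]]]'

```text
time_s: 6.95
eef_pos: [0.5557, 0.282, 0.173]
eef_rot: [-0.001, 0.004, 1.0, 0.0]
wrist_force: [0.6, 0.2, -1.2]
opening: 0.291
```

Call:
servo_tool --plan '[[[0,0.014,0,0,-1],[0,0,-0.02,0,-1],[0,0,-0.025,0,-1],[0,0,-0.025,0,-1],[0,0,-0.012,0,-1],[0,0,0,0,-1],[0,0,0,0,-1]]]'

```text
time_s: 7.65
eef_pos: [0.5575, 0.2928, 0.0928]
eef_rot: [0.0, 0.005, 1.0, 0.0]
wrist_force: [0.2, -0.1, -0.9]
opening: 0.293
```

Run:
```python
from h import *
s=camera("scene")
cv2.imwrite("pics/s3.png",cv2.resize(s["img"][150:300,260:420],None,fx=4,fy=4,interpolation=cv2.INTER_CUBIC))
o=get_obs();print(o["eef_pos"],o["eef_rot"],o["wrist_force"],o["opening"])
```

```text
[0.55805822 0.29297198 0.09356137] [8.96828016e-04 4.99710021e-03 9.99987075e-01 2.74768406e-04] [ 0.05171476  0.34171903 -1.53764971] 0.29080473906965354
```

View pics/s3.png

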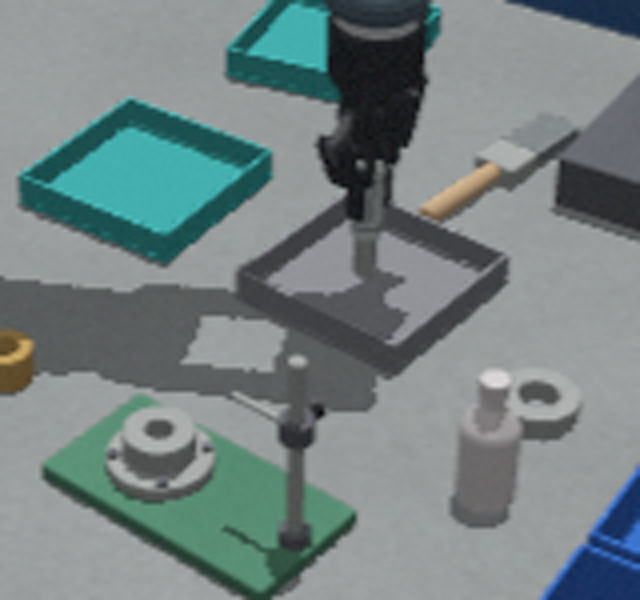

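Call:
servo_tool --plan '[[[0,0,-0.006,0,-1],[0,0,-0.005,0,-1],[0,0,-0.002,0,-1],[0,0,0,0,-1],[0,0,0,0,-1]]]'

```text
time_s: 8.2
eef_pos: [0.5572, 0.2928, 0.0793]
eef_rot: [-0.0, 0.005, 1.0, -0.0]
wrist_force: [0.4, -0.1, -2.0]
opening: 0.29
```

Call:
servo_tool --plan '[[[0,0,-0.001,0,-1],[0,0,-0.001,0,-1],[0,0,0,0,-1],[0,0,0,0,-1]]]'

```text
time_s: 8.6
eef_pos: [0.5577, 0.2929, 0.0788]
eef_rot: [0.001, 0.005, 1.0, 0.0]
wrist_force: [-2.9, -1.1, 6.5]
opening: 0.292
```

Contact is felt: the vertical force went from about -1.5 to +6.5 N. I'll open the jaws slowly.

Call:
servo_tool --plan '[[[0,0,0.0005,0,-0.3],[0,0,0,0,-0.2],[0,0,0,0,0],[0,0,0,0,0.3],[0,0,0,0,0.6],[0,0,0,0,1],[0,0,0,0,1],[0,0,0,0,1]]]'

```text
time_s: 9.4
eef_pos: [0.5571, 0.2928, 0.0778]
eef_rot: [-0.0, 0.005, 1.0, 0.0]
wrist_force: [0.6, 0.8, 0.3]
opening: 0.996
```

Call:
servo_tool --plan '[[[0,0,0.02,0,1],[0,0,0.03,0,1],[0,0,0.04,0,1],[0,0,0.04,0,1],[0,0,0.01,0,1],[0,0,0,0,1]]]'

```text
time_s: 10.0
eef_pos: [0.5585, 0.2932, 0.2205]
eef_rot: [0.002, 0.005, 1.0, 0.001]
wrist_force: [0.3, 0.0, -1.6]
opening: 1.0
```

Run:
```python
from h import *
s=camera("scene")
cv2.imwrite("pics/s4.png",cv2.resize(s["img"][150:300,260:420],None,fx=4,fy=4,interpolation=cv2.INTER_CUBIC))
o=get_obs();print(o["eef_pos"],o["eef_rot"],o["wrist_force"],o["opening"])
```

```text
[0.55731138 0.29284436 0.21808476] [5.40081222e-04 4.90885468e-03 9.99987790e-01 1.78184172e-04] [-0.61130253 -0.08740144 -0.18713797] 0.9969053324996997
```

View pics/s4.png

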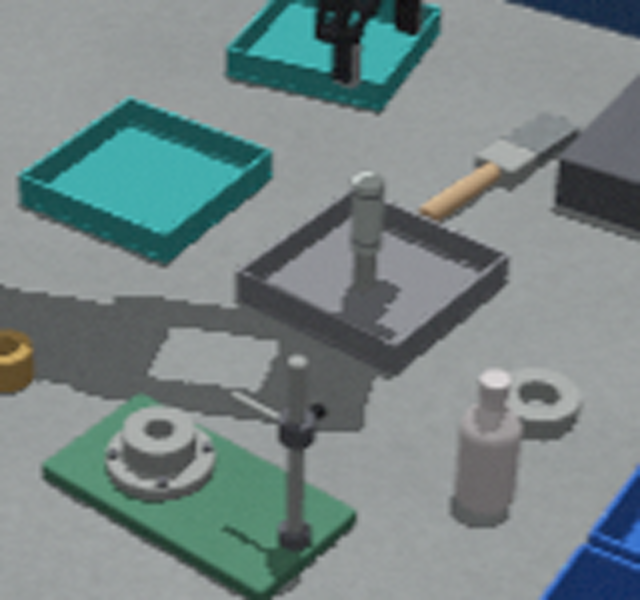

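Call:
servo_tool --plan '[[[-0.004,-0.02,0,0,1],[-0.008,-0.044,0,0,1],[-0.008,-0.044,0,0,1],[-0.008,-0.044,0,0,1],[-0.008,-0.044,0,0,1],[-0.009,-0.044,0,0,1],[-0.009,-0.044,0,0,1],[-0.009,-0.044,0,0,1]]]'

```text
time_s: 10.85
eef_pos: [0.4922, -0.0364, 0.2154]
eef_rot: [-0.002, 0.005, 1.0, 0.001]
wrist_force: [0.6, 0.9, -0.5]
opening: 0.997
```

Call:
servo_tool --plan '[[[-0.009,-0.044,0,0,1],[-0.009,-0.044,0,0,1],[-0.009,-0.044,0,0,1],[-0.009,-0.044,0,0,1],[-0.01,-0.04,0,0,1],[0,-0.03,0,0,1],[0,0,0,0,1],[0,0,0,0,1]]]'

```text
time_s: 11.65
eef_pos: [0.447, -0.2807, 0.2155]
eef_rot: [-0.001, 0.006, 1.0, 0.002]
wrist_force: [0.3, 0.6, -0.1]
opening: 0.999
```

Run:
```python
from h import *
s=camera("scene");t=camera("top")
cv2.imwrite("pics/s5.png",cv2.resize(s["img"][240:360,170:330],None,fx=5,fy=5,interpolation=cv2.INTER_CUBIC))
cv2.imwrite("pics/t5.png",cv2.resize(t["img"][190:310,290:450],None,fx=5,fy=5,interpolation=cv2.INTER_CUBIC))
o=get_obs();print(o["eef_pos"],o["eef_rot"],o["wrist_force"],o["opening"])
for n,z in(("part_top",.05),("lens_center",.007),("loupe_grip",.012)):
  for c in(t,s):
    for q in pp(c,n)[:1]:print(n,q,atz(c,q[1],z))
a=pp(t,"part_top");b=pp(s,"part_top")
if a and b:print(tri(t,a[0][1],s,b[0][1]))
```

```text
[ 0.44767941 -0.27967504  0.21630799] [-9.71951213e-04  4.52988353e-03  9.99988573e-01  1.17901337e-03] [-1.00122865 -0.88659582  0.08504934] 1.0010937609885986
part_top (0.64, [325.8, 242.5]) [0.55236623 0.01265065 0.05      ]
part_top (0.96, [299.3, 258.0]) [0.55204539 0.0032172  0.05      ]
lens_center (0.66, [226.0, 324.5]) [ 0.51250856 -0.2778954   0.007     ]
loupe_grip (0.71, [207.6, 314.8]) [ 0.45262151 -0.28105417  0.012     ]
(array([0.55080012, 0.01041062, 0.04507776]), np.float64(0.004541502106876906))
```

View pics/s5.png

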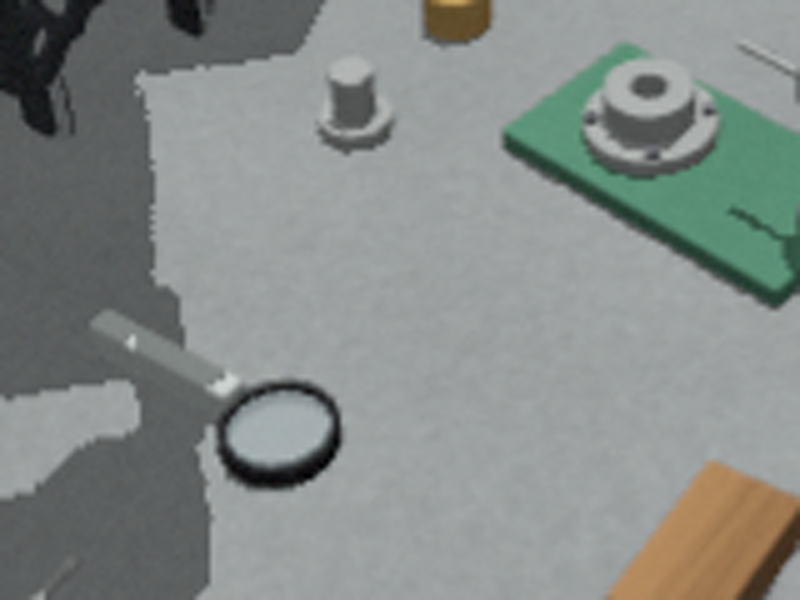

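View pics/t5.png

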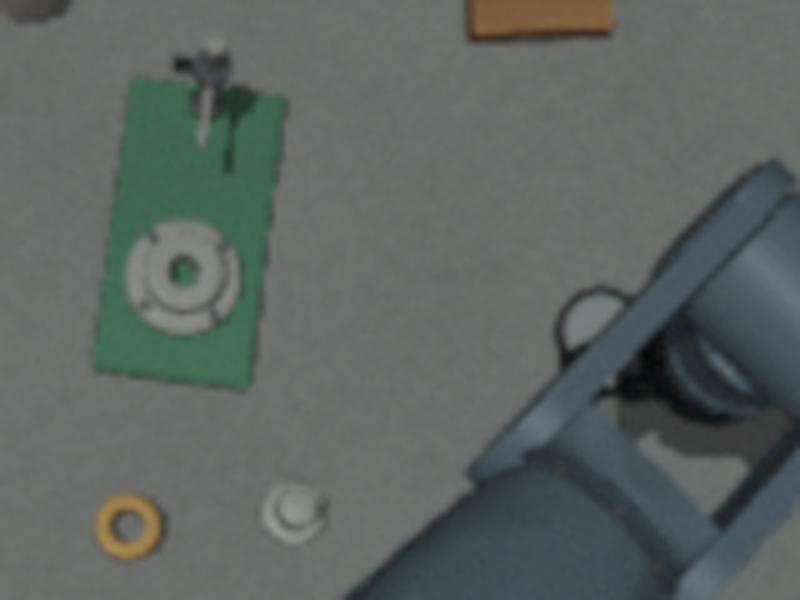

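Call:
servo_tool --plan '[[[0,-0.001,-0.03,0,1],[0,0,-0.04,0,1],[0,0,-0.04,0,1],[0,0,-0.03,0,1],[0,0,-0.02,0,1],[0,0,-0.01,0,1],[0,0,0,0,1],[0,0,0,0,1]]]'

```text
time_s: 12.95
eef_pos: [0.4488, -0.2828, 0.0487]
eef_rot: [0.001, 0.005, 1.0, -0.001]
wrist_force: [-0.2, 0.3, 0.6]
opening: 1.001
```

Run:
```python
from h import *
s=camera("scene");t=camera("top")
cv2.imwrite("pics/s6.png",cv2.resize(s["img"][240:360,150:310],None,fx=5,fy=5,interpolation=cv2.INTER_CUBIC))
o=get_obs();print(o["eef_pos"],o["eef_rot"],o["wrist_force"],o["opening"])
print(atz(t,[326.6,243.4],.05),atz(s,[299.6,257],.05),tri(t,[326.6,243.4],s,[299.6,257]))
print(atz(s,[225.6,326],.014))
# handle in scene: project expected handle outline
for x in(-.127,-.067,-.029,0):print(x,proj(s,[.515+x,-.281,.024]))
```

```text
[ 0.44907402 -0.28303324  0.04927019] [ 9.66403473e-04  4.83123583e-03  9.99987397e-01 -9.64564283e-04] [-0.45768474 -0.74245457  0.12767733] 0.9996645524541437
[0.54928579 0.00992141 0.05      ] [0.55026487 0.00735338 0.05      ] (array([0.54926693, 0.00955455, 0.04809335]), np.float64(0.0006686233406043053))
[ 0.5199137  -0.28684667  0.014     ]
-0.127 [188.86704877 302.13014602]
-0.067 [205.67425646 310.91061107]
-0.029 [216.64565278 316.64912467]
0 [225.19701083 321.12559577]
```

View pics/s6.png

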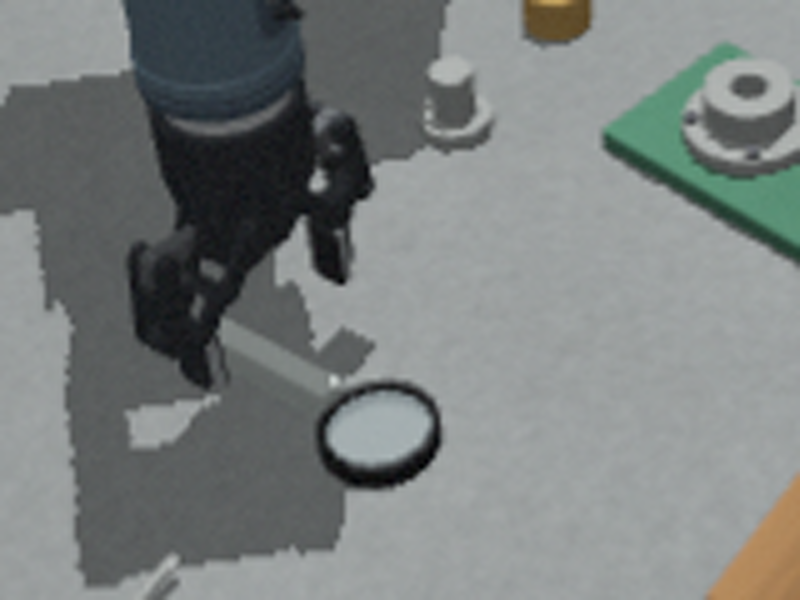

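Call:
servo_tool --plan '[[[0,0,-0.015,0,1],[0,0,-0.01,0,1],[0,0,-0.005,0,1],[0,0,0,0,1],[0,0,0,0,1]]]'

```text
time_s: 13.55
eef_pos: [0.448, -0.2821, 0.0175]
eef_rot: [-0.0, 0.005, 1.0, 0.0]
wrist_force: [0.3, 0.5, 0.1]
opening: 1.0
```

Call:
servo_tool --plan '[[[0,0,0,0,-1],[0,0,0,0,-1],[0,0,0,0,-1],[0,0,0,0,-1],[0,0,0,0,-1],[0,0,0,0,-1],[0,0,0,0,-1],[0,0,0,0,-1]]]'

```text
time_s: 14.35
eef_pos: [0.4484, -0.2824, 0.0181]
eef_rot: [0.0, 0.005, 1.0, -0.0]
wrist_force: [-0.3, 0.1, 4.9]
opening: 0.174
```

Call:
servo_tool --plan '[[[0,0,0.005,0,-1],[0,0,0.015,0,-1],[0,0,0.025,0,-1],[0,0,0.03,0,-1],[0,0,0.03,0,-1],[0,0,0.025,0,-1],[0,0,0.01,0,-1],[0,0,0,0,-1]]]'

```text
time_s: 15.15
eef_pos: [0.4489, -0.2829, 0.1597]
eef_rot: [0.001, 0.005, 1.0, -0.001]
wrist_force: [-0.6, 0.1, -1.8]
opening: 0.169
```

Run:
```python
from h import *
s=camera("scene");t=camera("top")
cv2.imwrite("pics/s7.png",cv2.resize(s["img"][220:340,150:310],None,fx=5,fy=5,interpolation=cv2.INTER_CUBIC))
cv2.imwrite("pics/t7.png",cv2.resize(t["img"][190:310,340:500],None,fx=5,fy=5,interpolation=cv2.INTER_CUBIC))
o=get_obs();print(o["eef_pos"],o["eef_rot"],o["wrist_force"],o["torque"],o["opening"])
a=pp(t,"lens_center")[:2];b=pp(s,"lens_center")[:2];print(a,b)
print(tri(t,a[0][1],s,b[0][1]))
```

```text
[ 0.44763009 -0.28169268  0.15694325] [-4.67517916e-04  4.89703044e-03  9.99987793e-01  4.62921744e-04] [ 0.24860562 -0.76245353 -0.31354959] [ 0.03609239  0.01362429 -0.02415774] 0.17341654325813533
[(0.47, [416.7, 249.4])] [(0.84, [218.6, 288.5])]
(array([ 0.51434534, -0.2802809 ,  0.1388958 ]), np.float64(0.004037952858949807))
```

View pics/s7.png

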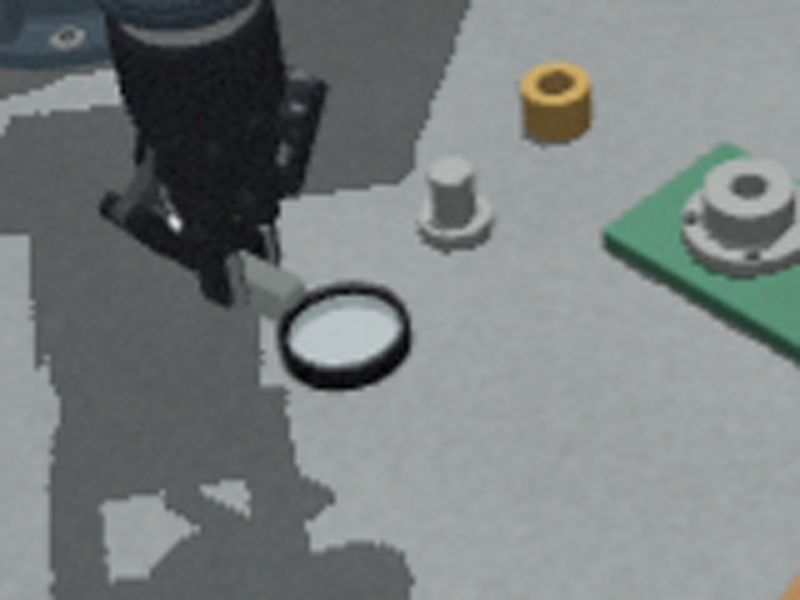

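View pics/t7.png

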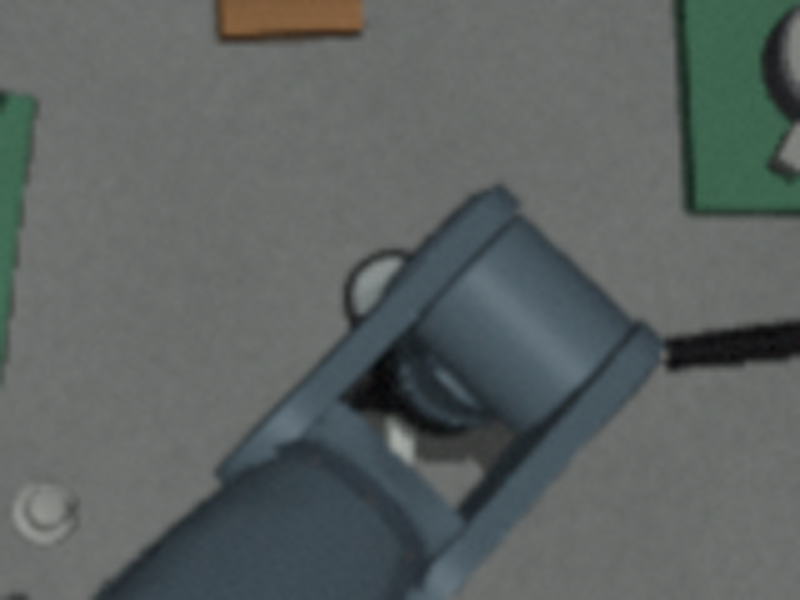

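Call:
servo_tool --plan '[[[0.001,0.01,0,0,-1],[0.003,0.025,0,0,-1],[0.005,0.04,0,0,-1],[0.005,0.04,0,0,-1],[0.005,0.04,0,0,-1],[0.005,0.04,0,0,-1],[0.005,0.04,0,0,-1],[0.004,0.03,0,0,-1]]]'

```text
time_s: 16.15
eef_pos: [0.4802, -0.0142, 0.1569]
eef_rot: [-0.001, 0.004, 1.0, 0.001]
wrist_force: [-0.2, -0.6, -0.6]
opening: 0.171
```

Call:
servo_tool --plan '[[[0.002,0.018,0,0,-1],[0,0.007,0,0,-1],[0,0,-0.01,0,-1],[0,0,-0.01,0,-1],[0,0,-0.005,0,-1],[0,0,0,0,-1],[0,0,0,0,-1]]]'

```text
time_s: 16.85
eef_pos: [0.483, 0.0071, 0.1325]
eef_rot: [-0.0, 0.006, 1.0, 0.0]
wrist_force: [0.3, 0.8, -1.0]
opening: 0.17
```

Run:
```python
from h import *
s=camera("scene");t=camera("top")
o=get_obs();print(o["eef_pos"],o["eef_rot"],o["wrist_force"],o["torque"],o["opening"])
np.save("s8.npy",s["img"]);np.save("t8.npy",t["img"])
a=pp(t,"lens_center")[:2];b=pp(s,"lens_center")[:2];print(a,b)
if a and b:print(tri(t,a[0][1],s,b[0][1]))
cv2.imwrite("pics/s8.png",cv2.resize(s["img"][200:300,250:380],None,fx=6,fy=6,interpolation=cv2.INTER_CUBIC))
cv2.imwrite("pics/t8.png",cv2.resize(t["img"][190:290,270:400],None,fx=6,fy=6,interpolation=cv2.INTER_CUBIC))
```

```text
[0.48340626 0.00725702 0.13301341] [ 2.18927377e-04  5.31808621e-03  9.99985831e-01 -8.71352520e-05] [-0.00955753  0.28771792 -0.52064324] [-0.00819627  0.03908851 -0.02600887] 0.1725379960409354
[] [(0.18, [298.0, 240.4])]
```

View pics/s8.png

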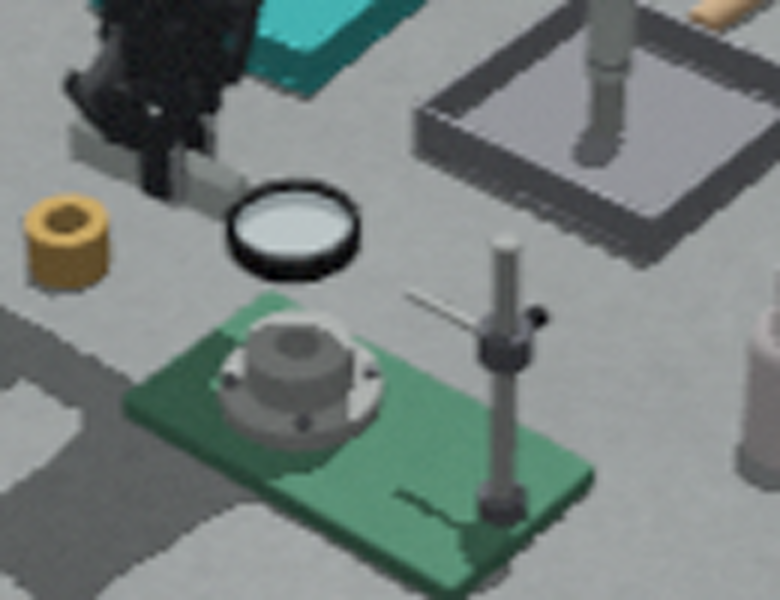

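View pics/t8.png

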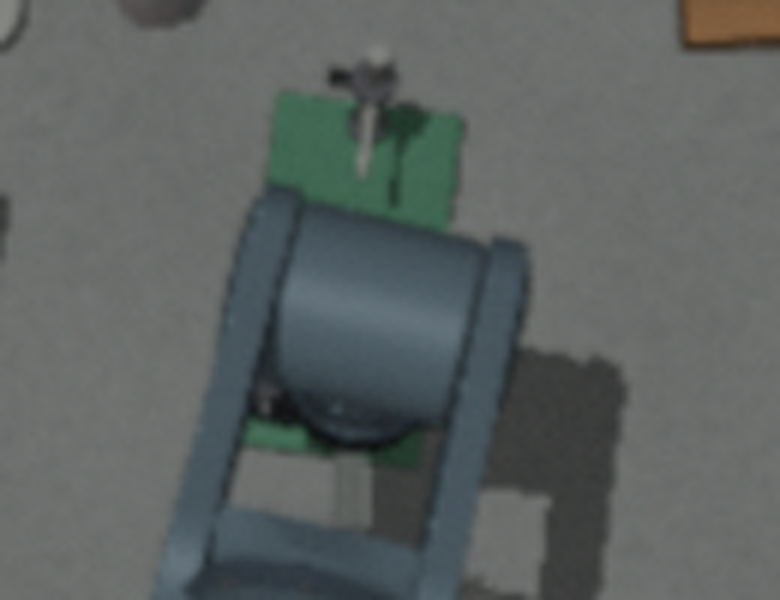

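```bash
cat > ov.py <<'E'
from h import *
import sys
s=camera("scene");o=get_obs();e=o["eef_pos"];print(e)
x,y,z,pitch=[float(v) for v in sys.argv[2:6]]  # lens offset rel tcp, pitch (nose down +)
yaw=-.01
def loc(P):
    P=np.array(P,float)-[-.067,0,0.022]
    c,n=np.cos(pitch),np.sin(pitch)
    P=np.array([c*P[0]+n*P[2],P[1],-n*P[0]+c*P[2]])
    c,n=np.cos(yaw),np.sin(yaw);P=np.array([c*P[0]-n*P[1],n*P[0]+c*P[1],P[2]])
    return e+[x,y,z+.005]+P
im=cv2.resize(s["img"][200:300,250:380],None,fx=6,fy=6,interpolation=cv2.INTER_CUBIC)
def dr(pts,col,cl=False):
    q=np.array([(proj(s,p)-[250,200]+.5)*6 for p in pts]);cv2.polylines(im,[q.astype(np.int32).reshape(-1,1,2)],cl,col,1)
a=np.linspace(0,2*np.pi,60)
for zz in(0,.014):dr([loc([.032*np.cos(u),.032*np.sin(u),zz]) for u in a],(0,0,255))
for yy in(-.008,.008):dr([loc([-.127,yy,.024]),loc([-.029,yy,.024])],(0,255,255))
dr([loc([-.127,-.008,0]),loc([-.029,-.008,0])],(0,255,255))
print("lens",loc([0,0,.007]))
# fixture bore, tip
f=np.array([.5497,.009]);th=-.138
dr([[f[0]+.027*np.cos(u),f[1]+.027*np.sin(u),.05] for u in a],(255,0,0))
dr([[f[0]+.011*np.cos(u),f[1]+.011*np.sin(u),.05] for u in a],(255,0,0))
dr([[f[0]+r*np.cos(th),f[1]+r*np.sin(th),.117] for r in(.07,.115)],(255,0,255))
cv2.imwrite("pics/"+sys.argv[1]+".png",im)
E
python3 ov.py o1 0.0005 0.0 0.0 0
```

```text
[0.48340897 0.00759265 0.13313978]
lens [0.55090562 0.00692266 0.12313978]
```

View pics/o1.png

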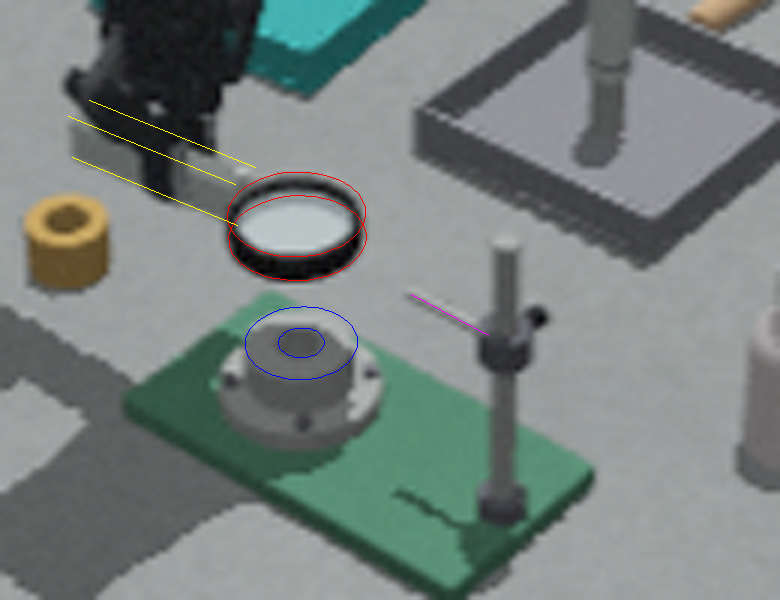

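Call:
servo_tool --plan '[[[-0.001,0.002,-0.003,0,-1],[0,0,-0.002,0,-1],[0,0,0,0,-1],[0,0,0,0,-1],[0,0,0,0,-1]]]'

```text
time_s: 17.6
eef_pos: [0.4822, 0.0098, 0.1278]
eef_rot: [0.0, 0.005, 1.0, -0.0]
wrist_force: [0.3, 0.0, -1.6]
opening: 0.174
```

```bash
python3 ov.py o2 0.0005 0.0 -0.001 0
python3 - <<'E'
from h import *
o=[get_obs() for _ in range(1)][0];print(o["eef_pos"],o["eef_rot"],o["wrist_force"],o["opening"])
s=camera("scene")
for n in("loupe","gauge"):
    for q in trace(s,n)[:2]:
        ys,xs=np.nonzero(q["mask"]);print(n,q["conf"],xs.min(),xs.max(),ys.min(),ys.max())
# dark ring silhouette
g=s["img"][225:252,283:315].max(2);print(pp(s,"lens_center"),pp(s,"pointer_tip"),proj(s,[.5497,.009,.117]))
cv2.imwrite("pics/s9.png",s["img"])
E
```

```text
[0.48226196 0.00978506 0.12786735]
lens [0.54975861 0.00911507 0.11686735]
[0.48226196 0.00978506 0.12786735] [ 1.01048919e-04  4.86519548e-03  9.99988159e-01 -3.20885229e-05] [ 0.44634817 -0.74958654 -0.51595334] 0.17127902754057484
loupe 0.83 262 309 220 247
loupe 0.24 270 348 239 300
gauge 0.69 347 355 193 223
[(0.82, [297.2, 238.9])] [(0.72, [298.5, 243.4]), (0.57, [319.0, 251.4])] [299.15522283 238.30424323]
```

View pics/o2.png

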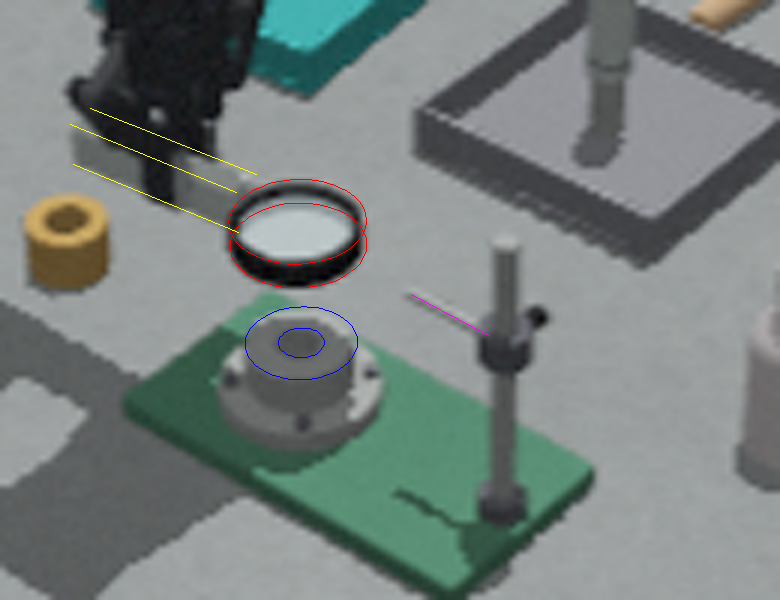

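View pics/s9.png

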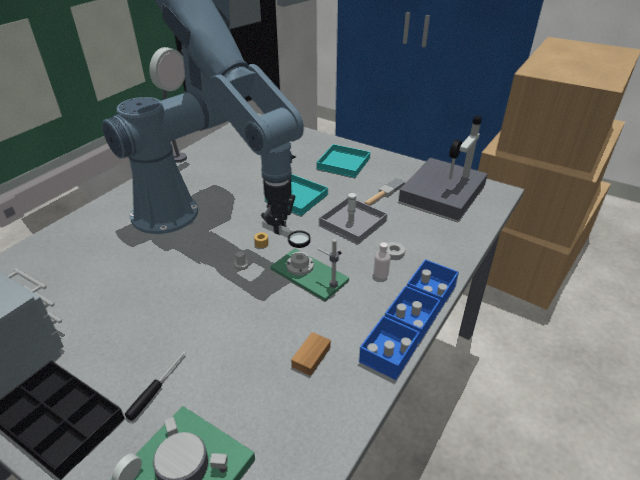

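Run:
```python
from h import *
print(hand_in());o=get_obs();print(o["time_s"],o["eef_pos"],o["opening"])
```

```text
the job is handed in; nothing more can be done
None
the job is handed in; nothing more can be done
```

I pulled the plug gauge straight up out of the bore and set it standing in the grey tray, near its centre, with the jaws letting go slowly. I then gripped the loupe by its handle and carried it over the part. I handed in at about 17.7 s while still holding it there. No verdict was reported.

**Last checks before hand-in:**
- **Lens position:** I estimate the lens centre at (0.550, 0.009, 0.117) m. The bore axis is at (0.5497, 0.009) m and the pointer tip at about 0.117 m, so both look within about 2 mm.
- **Level and grip:** the loupe model drawn level over the scene picture matched to within about 1 pixel, roughly 2 mm. The jaws were at 17% opening on the 16 mm handle.
- **Gauge and surroundings:** the gauge was still standing in the tray. The pointer and the bystanders I could see looked unmoved.

**What I could not confirm or what disagreed:**
- **Single view:** the arm hid the lens from the top camera at the end, so the final position rests on the scene camera and the measured tool pose. The lens ring appeared about 0.6 pixel left of the drawn model. The bore appeared off by about the same amount, so I took it as calibration error.
- **Pointer network:** its best guess for the pointer tip in the last picture was on the loupe, so I ignored it. The second guess was about 2 pixels below the earlier reading of the tip. The drawn tip still lay on the rod in the picture.
- **Lens height in transit:** the network put the lens about 8 mm lower than the tool pose implied. The later picture overlay agreed with the tool pose to about 1 mm.

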